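# Uncouple the trolley drawbar from the ball and hold it raised

## Task

The trolley drawbar on the bench stand has to come off its tow ball so that the ball can be checked for wear. Take the safety pin out of the coupler and put it in the round metal parts dish, then draw the latch handle fully out sideways against its spring and, keeping it out, lift the coupler off the ball. Finish still gripping that handle, holding the coupler still about 10 cm above where it sat, with nothing else propping it up, and leave the other things on the bench where they are.

Things in the scene. Friction and masses are not known exactly. Their poses are not given: they have to be found in the camera images.
- stand: Bench stand, fixed: grey base plate 435 x 140 x 12 mm, a 60 mm square pedestal with the tow ball at its near end, two cheeks 140 mm high with the drawbar's hinge at its far end. Origin on the bench below the ball's centre; x level from ball to hinge, y level from ball towards latch handle, z up; hinge axis parallel to y through (300, 0, 118). Coordinates below are in this frame, seated, in mm.
- ball_center (a point): Centre of the steel tow ball, diameter 50 mm, 100 mm above the bench (its top is at 125 mm).
- cup_center (a point): Centre of the coupler's ball cup; at the ball's centre when seated. Dark steel cup, outer diameter 68, top 132, rim 90 mm above the bench, on a 40 mm square tube, the hinged drawbar. When lifted it swings up about the hinge (stop 230 mm up), a little towards it, and tilts. It falls back when let go; lifting it by the handle takes 5 to 9 N. With the latch in, it locks after about 2 mm of play.
- coupler: The coupler: cup and, on its +y side, the latch's guide housing: x -32 to 32, y 34 to 82, flat top 88 mm and underside 62 mm above the bench, then a round boss (diameter 25) from y 80 to 104 at height 74. It needs no grip. Origin as cup_center; axes as the stand's when seated, tilting with the drawbar.
- latch (a joint): Travel of the latch, m: 0 fully in (its fork under the ball), growing as the handle is drawn out along the stand's +y, stop at 0.032. The ball is free from 0.026 on. The spring pushes in with 8 N at 0 and 14 N fully out; the latch snaps in when let go. The fitted safety pin blocks it.
- handle: Latch handle: level black round bar, diameter 16, 76 mm long, parallel to the stand's x, on a steel strap 22 wide (x) and 6 mm thick below its middle. Origin at the bar's middle, (0, 140, 125) at first, axes as the stand's. With the pin out, nothing within 90 mm towards the ball is above 104 mm. It moves and tilts with latch and drawbar; the drawbar can be lifted by it.
- pin: Safety pin of steel, 50 g, 73 mm long, at first upright in the housing's hole at (0, 58). Origin at its lower tip (58 mm above the bench when fitted), z along the pin to its knob. Shank diameter 8, round tip; flange diameter 22 with an eye lug (21 mm from the axis) from 30 to 34 mm, resting on the housing; knob diameter 19 from 43 to 73 mm. It lifts straight up, loose, clear after 30 mm.
- pin_knob (a point): Middle of the pin's knob, 57 mm from its lower tip, 115 mm above the bench when fitted.
- dish: Round open parts dish of bare sheet metal, loose, 450 g: rim diameter 140 mm, 34 mm high, floor 104 mm across and 4 mm above the bench. Origin at the centre of its underside. Stands to the left or right of the stand, nearer the robot.
- grease_can: Bystander: grey can, diameter 70, height 70 mm, on the other side from the dish.
- wrench: Bystander: spanner 140 mm long lying beside the stand.
- spare_ball: Bystander: spare tow ball on a foot, diameter 50, height 75 mm, beside the drawbar.
- gaskets: Bystander: pile of flat gaskets, diameter 90, height 12 mm, beside the stand.
- coupling_a: Bystander: steel hose coupling standing on end, diameter 38, height 82 mm, far right.
- coupling_b: Bystander: a second such coupling, far left.
- carton: Bystander: cardboard carton 110 x 85 x 70 mm, left.

How it is judged:
By the outcome, as a careful person would: the job done as asked, in the order asked, and still so for the second after the job is handed in, while the arm keeps its last pose, push and grip.
It also fails if it takes over 54 s, if anything falls off the work surface, if the arm or the gripper's body presses on something with over 40 N, if the wrist force passes 120 N, or if a joint passes its speed limit or range.

## Robot

A 7-joint arm with a two-finger parallel gripper is mounted at the origin on the work surface. World frame = base frame: x ahead of the robot, y to its left, z up, the work surface at z = 0. Lengths are in mm, angles in rad, forces in N, time in s.
With the tool pointing down it reaches from about 400 to 750 mm from the base axis. Payload 19.5 kg.
Tool frame: the origin (TCP) lies midway between the tips of the shut fingers; the grasp point (between the pads) lies 19 mm behind it; z points along the fingers, y is the direction in which the jaws open and shut (so a half turn about z gives the same grasp; the last joint's range is limited). The gripper opens to 85 mm and grips with 20 to 120 N. Pads are 22 mm wide; open, the fingers measure 114 mm over their backs; the gripper's body (76 mm by 85 mm) begins 54 mm behind the grasp point. The pads swing forward as they close: fully open they stand 13 mm farther back than shut.
Start: joints at [-1.259, 0.707, -0.028, 1.485, 0.022, 0.951, -0.075], TCP at [199.203, 539.36, 201.968] pointing down, gripper open.
Joint ranges: [-2.71, 2.71], [-0.32, 2.16], [-1.57, 1.52], [0, 2.45], [-1.46, 4.6], [0, 2.02], [-2.83, 2.83]. Speed limits (rad/s): [1.89, 1.89, 2.57, 2.57, 3.01, 3.01, 3.01].

## Interface

Orientations are given as a unit quaternion [x, y, z, w].
In Python, from rig import manip gives the robot as it stands.
- The arm moves only by the tool jog_arm, never from a script. Its argument "motion" is a list that holds one entry, the list of rows, each a list of 6 numbers: the shift along the world's x, y, z in cm, then the turn, a rotation vector about the world's x, y, z in rad. A call has 1 to 5 rows; each row shifts and turns the commanded pose from where the row before left it; what a row does not reach is not made up. A row lasts 1/8 s, in which the tool goes at most 62.5 mm and 10.7 degrees, less where a joint would pass 70% of its speed; a pose out of reach is approached as far as the arm can. A call with a gripper value outside its range is refused whole. "gripper" is the opening, from 0 (shut) to 1 (fully open), set as the call begins (left out, the last holds). The fingers move at their own pace and stop on an object; "newtons" is the grip in N (left out, the last holds). Time passes only in rows, so rows that do not move let the fingers close. It gives the time, the measured TCP pose, the force and the opening at its end, in the units of the state.
- manip.get_state(): the state, without advancing time (a new reading comes with each control period).
- manip.read_camera(name): name is "scene" or "top" or "wrist"; returns (picture, depth): 420x560x3 uint8, blue, green, red; 420x560 float32, mm along the optical axis (not along the pixel's ray), 0 where there is no reading.
- manip.camera_info(name): a dict with "mtx" (3x3 intrinsics, pixels), "position" and "orientation" of the camera in the world. Camera axes: x right, y down, z forward; pixel columns grow to the right and rows downward; lengths in mm; the calibration is good to about 2 mm. A picture is of the moment at which its call begins: read the wrist's pose just before it. camera_info takes no time and is no camera call; for the wrist camera it gives the pose at the moment of the call.
- manip.close_job(): hands the job in, once; it reports no verdict.
Trained networks look in the newest picture that a camera, given by its name, has taken for a name from the list of things; names that differ only in an ending like _2 or _b are one class to them, and where a whole thing is asked for, a point or a joint stands for the part that bears it (a point fixed in the world has none). Each returns a list of dicts, best first, with "p" (0 to 1); they miss things now and then, are a little off and sometimes report something else, mostly with a low value. They report only what shows in the picture. A call takes as long as a camera call.
- manip.find_in(camera, label): "extent" ([left, top, right, bottom] in pixels, round what is visible of it).
- manip.trace(camera, label): "mask" (420x560 bool, what is visible of it) and "extent" ([left, top, right, bottom] in pixels, round what is visible of it).
The state is a dict: "time_s": time; "joints": joint angles; "dq": joint speeds; "tau": joint torques, N m; "tcp_pos": TCP position; "tcp_rot": TCP orientation; "force": force on the tool from outside, world axes, zero at the start; "torque": the same for the moment, N m; "opening": opening from 0.0 (shut) to 1.0 (fully open).
Only numpy, scipy, OpenCV 4.12 (cv2) and the standard library are available. Lean on these libraries where they do the work, as an engineer would, in place of code of your own. Each camera call takes 0.05 s, during which the arm holds its last target.

## Working session

There is one attempt and no reset: what is moved stays moved. The work goes in short steps, Python scripts to look and compute and a tool call to move; the robot and the scene stay as the last step left them, time stands still between calls to the robot, and variables do not carry over. Pictures are saved under pics/ and viewed, and the job is handed in when it is done.

Besides the shell and the picture viewer there is one more tool, called after "Emit:" as name(argument=value, ...) on one line, values as JSON. jog_arm: Moves the arm, as the interface text tells. Its arguments: {"type":"object","properties":{"motion":{"type":"array"},"gripper":{"type":"number"},"newtons":{"type":"number"}},"required":["motion"]}

```bash
ls; mkdir -p pics
python3 - <<'E'
from rig import manip
import cv2,numpy as np
np.set_printoptions(precision=4,suppress=True)
s=manip.get_state(); print(s)
for c in ["scene","top"]:
    im,d=manip.read_camera(c); cv2.imwrite(f"pics/{c}0.png",im); np.save(f"pics/{c}0.npy",d); print(c,manip.camera_info(c))
E
```

```text
pics
{'time_s': 0.0, 'joints': array([-1.2587,  0.7071, -0.0276,  1.485 ,  0.022 ,  0.9509, -0.0755]), 'dq': array([ 0.0004, -0.0016,  0.0008, -0.0012,  0.0004,  0.0003,  0.0006]), 'tau': array([ -0.0002, -88.3226,   1.2343, -23.6182,   0.0168,   0.0064,
        -0.    ]), 'tcp_pos': array([199.1281, 539.0999, 201.5541]), 'tcp_rot': array([ 0.176 ,  0.9844, -0.0005, -0.0001]), 'force': array([ 0.076 , -0.0678, -0.1524]), 'torque': array([-0.0146, -0.0104,  0.0321]), 'opening': 1.0029636030298883}
scene {'mtx': array([[464.5521,   0.    , 283.2278],
       [  0.    , 464.5521, 216.3031],
       [  0.    ,   0.    ,   1.    ]]), 'position': array([1318.5356,  309.4673,  995.6559]), 'orientation': array([ 0.5156,  0.7778, -0.2969, -0.2023])}
top {'mtx': array([[425.4895,   0.    , 277.1267],
       [  0.    , 425.4895, 214.6767],
       [  0.    ,   0.    ,   1.    ]]), 'position': array([ 547.5304,   11.6394, 1284.4196]), 'orientation': array([-0.6964,  0.7172, -0.0205,  0.0148])}
```

View pics/scene0.png

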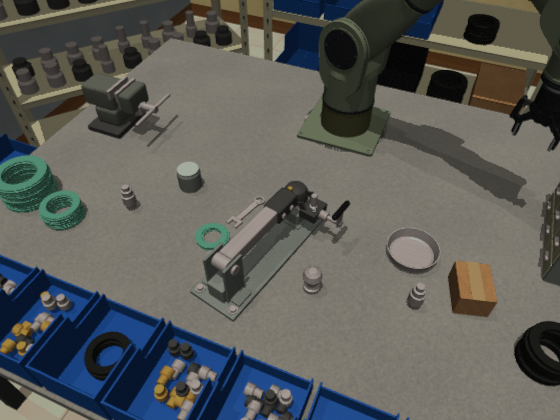

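View pics/top0.png

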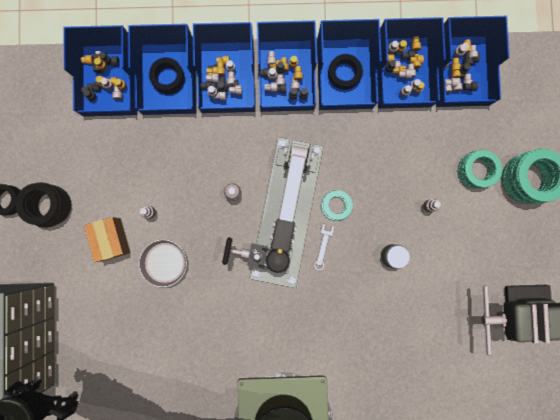

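```bash
cat > h.py <<'E'
from rig import manip
import cv2,numpy as np
from scipy.spatial.transform import Rotation as R
np.set_printoptions(precision=3,suppress=True)
def cloud(d,ci):
    K=ci["mtx"];v,u=np.mgrid[:420,:560]
    P=np.stack([(u-K[0,2])/K[0,0]*d,(v-K[1,2])/K[1,1]*d,d],-1)
    return P@R.from_quat(ci["orientation"]).as_matrix().T+ci["position"]
def atz(u,v,z,ci):
    K=ci["mtx"];r=R.from_quat(ci["orientation"]).as_matrix()@np.array([(u-K[0,2])/K[0,0],(v-K[1,2])/K[1,1],1])
    p=ci["position"];return p+r*(z-p[2])/r[2]
def proj(P,ci):
    q=(np.atleast_2d(P)-ci["position"])@R.from_quat(ci["orientation"]).as_matrix()
    return q[:,:2]/q[:,2:]*ci["mtx"][0,0]+ci["mtx"][:2,2]
E
python3 - <<'E'
from h import *
for c in ["top","scene"]:
    ci=manip.camera_info(c); d=np.load(f"pics/{c}0.npy"); P=cloud(d,ci)
    if c=="top":
        im=cv2.imread("pics/top0.png")
        cv2.imwrite("pics/topz.png",cv2.resize(im[215:300,130:340],None,fx=3.8,fy=3.8,interpolation=cv2.INTER_CUBIC))
    else:
        im=cv2.imread("pics/scene0.png")
        cv2.imwrite("pics/scenez.png",cv2.resize(im[170:270,180:370],None,fx=4,fy=4,interpolation=cv2.INTER_CUBIC))
    for n in ["handle","pin","coupler","stand","dish"]:
        r=manip.trace(c,n)
        for k in r[:2]:
            m=k["mask"]&(d>0)
            p=P[m]
            print(c,n,round(k["p"],2),k["extent"],m.sum(),"med",np.median(p,0),"lo",np.percentile(p,3,axis=0),"hi",np.percentile(p,97,axis=0))
            if n=="handle":
                q=p[:,:2]-p[:,:2].mean(0);print("  axis",np.linalg.svd(q,full_matrices=False)[2][0])
    # base plate: points with height 12
    m=(abs(P[...,2]-12)<5)&(P[...,0]>350)&(P[...,0]<900)&(abs(P[...,1])<150)
    m&=(d>0)
    for zz in [0]:
        print("rect", cv2.minAreaRect(P[m][:,:2].astype(np.float32)),m.sum())
E
```

```text
top handle 0.52 [225.2, 238.3, 231.8, 265.0] 133 med [510.811 139.112 132.505] lo [481.439 128.279 127.862] hi [542.993 150.481 136.5  ]
  axis [-0.972  0.235]
top pin 0.44 [252.3, 247.9, 262.2, 260.7] 80 med [496.698  61.524  99.438] lo [481.982  49.561  85.599] hi [510.167  71.878 135.54 ]
top coupler 0.76 [243.7, 216.3, 297.5, 271.9] 1547 med [509.35    5.604 129.697] lo [458.375 -39.545  79.423] hi [583.758  88.797 143.414]
top coupler 0.56 [254.5, 248.3, 262.5, 261.1] 51 med [497.745  60.184 129.467] lo [486.963  51.098  89.331] hi [507.382  68.564 135.989]
top dish 0.89 [139.7, 237.4, 186.8, 289.3] 1820 med [477.302 345.434   6.262] lo [418.355 281.005   0.096] hi [538.884 401.624  35.724]
top dish 0.44 [243.8, 218.7, 296.9, 273.0] 1484 med [509.261   5.992 130.074] lo [461.295 -37.472  80.081] hi [581.482  88.553 143.55 ]
rect ((628.40478515625, -8.635101318359375), (551.1474609375, 283.0869140625), 1.9608303308486938) 3636
scene handle 0.5 [333.6, 199.7, 347.4, 228.9] 189 med [516.978 141.232 129.111] lo [484.49  130.438  77.089] hi [546.97  150.715 134.753]
  axis [ 0.99 -0.14]
scene pin 0.62 [308.5, 194.3, 318.3, 210.5] 120 med [499.742  62.697 110.967] lo [486.601  52.198  88.402] hi [508.254  69.902 132.607]
scene coupler 0.96 [265.7, 181.8, 333.3, 221.7] 1514 med [517.762  17.073 121.764] lo [462.541 -31.279  62.35 ] hi [589.786  93.814 142.07 ]
scene coupler 0.41 [446.3, 262.9, 495.8, 318.5] 2322 med [575.301 493.66   67.98 ] lo [504.183 447.354   1.902] hi [614.234 544.213  72.659]
scene stand 0.66 [193.6, 180.5, 349.8, 321.0] 8463 med [665.078 -19.397  56.626] lo [484.146 -99.59    7.813] hi [824.464 105.621 140.26 ]
scene dish 0.6 [387.6, 224.3, 437.2, 270.8] 1806 med [463.083 340.358   6.159] lo [414.724 280.633   0.76 ] hi [542.686 398.828  34.264]
rect ((605.2042236328125, -2.2737884521484375), (483.6780090332031, 298.1680908203125), 2.4200596809387207) 3538
```

```bash
ls pics
```

```text
scene0.npy
scene0.png
scenez.png
top0.npy
top0.png
topz.png
```

View pics/topz.png

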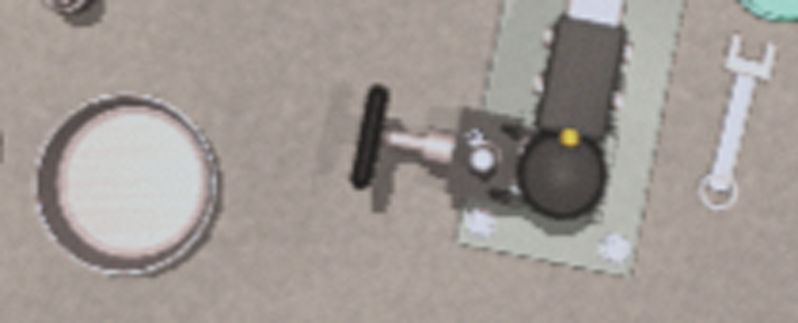

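View pics/scenez.png

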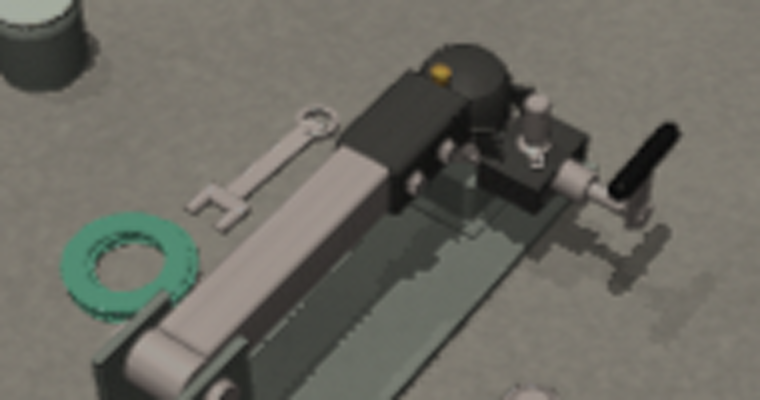

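Run:
```python
from h import *
# stand yaw: tube top edges in top camera: points z~138-ish; cup points
ci=manip.camera_info("top"); d=np.load("pics/top0.npy"); P=cloud(d,ci)
for x0 in range(400,860,25):
    m=(d>0)&(P[...,2]>120)&(abs(P[...,0]-x0)<8)&(abs(P[...,1])<110)
    p=P[m]
    if len(p): print(x0,len(p),np.median(p,0),p[:,1].min(),p[:,1].max())
# plate corners
im=cv2.imread("pics/top0.png")
cv2.imwrite("pics/plate.png",cv2.resize(im[125:300,235:340],None,fx=3.4,fy=3.4,interpolation=cv2.INTER_CUBIC))
# dish rim
m=(d>0)&(P[...,2]>20)&(P[...,2]<45)&(abs(P[...,1]-343)<90)&(abs(P[...,0]-480)<90)
q=P[m][:,:2].astype(np.float32)
print("dish",cv2.minEnclosingCircle(q),len(q))
```

```text
450 21 [455.125   0.701 123.142] -12.9763971811181 16.97371325271046
475 121 [475.894   2.813 131.329] -27.357295792424644 32.713090404117274
500 131 [498.392   7.478 129.908] -27.670795864252504 67.26633733079916
525 122 [525.147  -7.935 140.441] -39.59555191107657 20.512021594375856
550 125 [549.826 -10.198 140.546] -40.113139298911946 19.851820254536534
575 129 [574.818 -16.44  139.505] -49.345122182390824 13.47387399936893
600 90 [599.919 -22.41  138.863] -44.2500573424932 2.0766429116953837
625 89 [625.132 -31.006 138.22 ] -50.71572401943674 -9.436335485809158
650 90 [650.074 -34.891 138.157] -56.78201821768841 -15.594881658252946
675 89 [675.125 -40.838 138.269] -63.04032213795144 -21.812620951494978
700 86 [699.792 -44.579 138.196] -66.58907724758244 -25.15329289788209
725 86 [724.785 -53.331 138.303] -72.83848403977112 -31.415226332352887
750 126 [751.17  -60.992 138.306] -99.02218527730778 -26.877643476839303
775 146 [774.463 -63.055 136.244] -102.13170769079144 -22.481408290481596
800 28 [796.738 -42.162 139.641] -101.8463320502244 -36.30603290990673
dish ((479.05621337890625, 339.56951904296875), 70.19904327392578) 370
```

Run:
```python
from h import *
ci=manip.camera_info("top"); cs=manip.camera_info("scene")
f=lambda x,y:(130+(x+.5)/3.8-.5,215+(y+.5)/3.8-.5)
g=lambda x,y:(180+(x+.5)/4-.5,170+(y+.5)/4-.5)
print("cup",atz(*f(561,175),110,ci))
print("knobtop",atz(*f(483,159),131,ci))
a=atz(*f(378,88),125,ci);b=atz(*f(360,186),125,ci);print("handle",(a+b)/2,np.linalg.norm(a-b),(a-b)/np.linalg.norm(a-b))
print("scene knobtop",atz(*g(538,102),131,cs))
a=atz(*g(672,130),125,cs);b=atz(*g(618,188),125,cs);print("handle",(a+b)/2,np.linalg.norm(a-b),(a-b)/np.linalg.norm(a-b))
# fitted silhouettes on tube yaw
d=np.load("pics/top0.npy");P=cloud(d,ci)
m=(d>0)&(abs(P[...,2]-138)<4)&(P[...,0]>595)&(P[...,0]<735)&(P[...,1]>-80)&(P[...,1]<10)
print(cv2.minAreaRect(P[m][:,:2].astype(np.float32)))
# overlay model
yaw=-.24
for B in [np.array([486,6.])]:
  for c,ci_ in(("top",ci),("scene",cs)):
    im=cv2.imread(f"pics/{c}0.png"); Rz=R.from_euler('z',yaw).as_matrix()
    big=cv2.resize(im,None,fx=4,fy=4,interpolation=cv2.INTER_CUBIC)
    def pl(pts,col):
        W=np.array(pts)@Rz.T+[B[0],B[1],0]; q=((proj(W,ci_)+.5)*4-.5).astype(int)
        cv2.polylines(big,[q.reshape(-1,1,2)],False,col,1)
    t=np.linspace(0,2*np.pi,40)
    C=lambda x,y,z,r:np.c_[x+r*np.cos(t),y+r*np.sin(t),0*t+z]
    pl(C(0,0,105,34),(0,0,255));pl(C(0,58,131,9.5),(0,0,255));pl(C(0,58,101,9.5),(0,255,0))
    pl([[-38,140,125],[38,140,125]],(0,255,255))
    pl([[-32,34,88],[-32,82,88],[32,82,88],[32,34,88],[-32,34,88]],(255,0,0))
    pl([[60,-20,138],[280,-20,138],[280,20,138],[60,20,138]],(255,0,255))
    r=(slice(4*215,4*300),slice(4*190,4*330)) if c=="top" else (slice(4*170,4*290),slice(4*190,4*370))
    cv2.imwrite(f"pics/ov_{c}.png",big[r])
```

```text
cup [479.538   4.569 110.   ]
knobtop [493.741  59.757 131.   ]
handle [511.616 140.94  125.   ] 70.89325602276831 [ 0.979 -0.205  0.   ]
scene knobtop [493.881  59.769 131.   ]
handle [508.943 139.01  125.   ] 64.26549032350503 [-0.968  0.251  0.   ]
((664.95361328125, -38.95997619628906), (39.92852783203125, 151.1986083984375), 77.3375473022461)
```

View pics/ov_top.png

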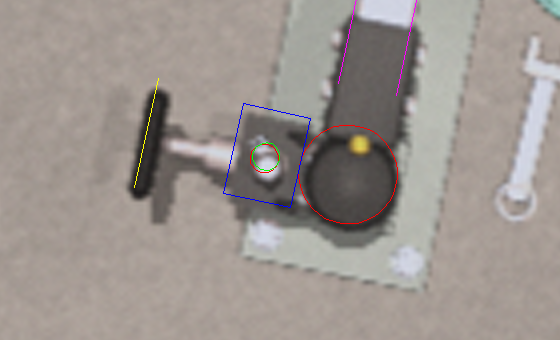

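View pics/ov_scene.png

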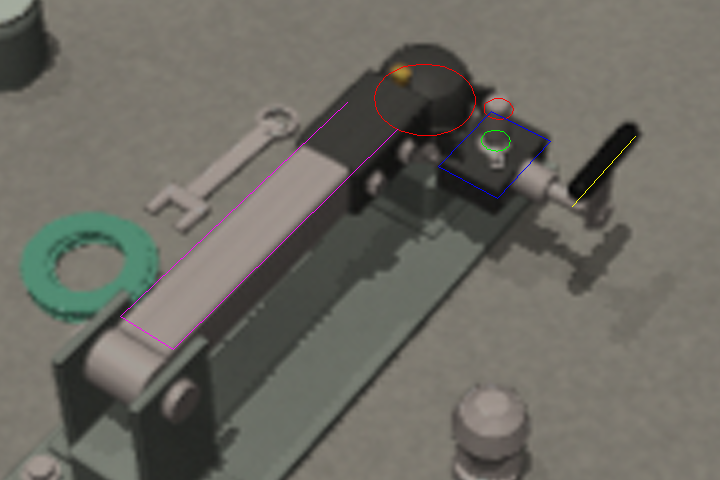

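Emit:
jog_arm(motion=[[[2.95, -4.8, 0, 0, 0, -0.144], [2.95, -4.8, 0, 0, 0, -0.144], [2.95, -4.8, 0, 0, 0, -0.144], [2.95, -4.8, 0, 0, 0, -0.144], [2.95, -4.8, 0, 0, 0, -0.144]]])

```text
time_s: 1.23
tcp_pos: [347.5, 297.8, 202.2]
tcp_rot: [0.513, 0.858, 0.0, 0.0]
force: [1.4, 0.9, 0.2]
opening: 0.999
```

Emit:
jog_arm(motion=[[[2.95, -4.8, 0, 0, 0, -0.144], [2.95, -4.8, 0, 0, 0, -0.144], [2.95, -4.8, 0, 0, 0, -0.144], [2.95, -4.8, 0, 0, 0, -0.144], [2.95, -4.8, 0, 0, 0, -0.144]]])

```text
time_s: 1.85
tcp_pos: [495.1, 57.8, 202.1]
tcp_rot: [0.783, 0.622, 0.0, -0.0]
force: [-0.2, 1.8, 0.4]
opening: 1.003
```

Emit:
jog_arm(motion=[[[0, 0, 0, 0, 0, 0], [0, 0, 0, 0, 0, 0]]])

```text
time_s: 2.1
tcp_pos: [493.9, 59.8, 201.9]
tcp_rot: [0.781, 0.624, -0.0, -0.0]
force: [-0.3, 1.1, -0.8]
opening: 0.997
```

Run:
```python
from h import *
s=manip.get_state(); Rt=R.from_quat(s["tcp_rot"]).as_matrix(); print(s["time_s"],s["tcp_pos"],s["joints"],"jaw ang",np.arctan2(Rt[1,1],Rt[0,1]),Rt[:,2])
ci=manip.camera_info("wrist"); im,d=manip.read_camera("wrist"); np.save("pics/w1.npy",d);cv2.imwrite("pics/w1.png",im); print(ci)
P=cloud(d,ci)
for n in ["pin","handle"]:
    for k in manip.trace("wrist",n)[:2]:
        m=k["mask"]&(d>0); p=P[m]; print(n,k["p"],k["extent"],m.sum(),np.percentile(p,[3,50,97],axis=0))
        if n=="pin":
            q=p[p[:,2]>125]; 
            if len(q): print("top",len(q),q.min(0),q.max(0),(q.min(0)+q.max(0))/2)
        else:
            q=p[p[:,2]>120]
            if len(q): print(cv2.minAreaRect(q[:,:2].astype(np.float32)))
```

```text
2.1 [493.941  59.848 201.879] [-0.357  0.614  0.307  1.766 -0.246  0.799 -0.152] jaw ang -0.22200805301539475 [-0.  0. -1.]
{'mtx': array([[320.644,   0.   , 276.379],
       [  0.   , 320.644, 208.259],
       [  0.   ,   0.   ,   1.   ]]), 'position': array([508.382, 125.683, 374.646]), 'orientation': array([ 0.985, -0.11 , -0.015,  0.133])}
pin 0.6 [266.9, 180.6, 295.2, 220.6] 790 [[486.081  52.907  91.661]
 [496.197  64.44  128.676]
 [511.22   69.849 132.716]]
top 432 [484.735  50.405 125.037] [502.878  69.274 133.498] [493.806  59.84  129.268]
handle 0.97 [227.3, 88.6, 326.6, 108.7] 2218 [[478.972 128.243 127.827]
 [511.131 139.23  132.633]
 [544.331 150.594 134.69 ]]
((511.6605224609375, 139.31869506835938), (15.284989356994629, 74.34920501708984), 77.31682586669922)
handle 0.43 [212.7, 84.8, 560.0, 308.4] 45342 [[423.166 -52.984  11.639]
 [581.358  -0.024  88.6  ]
 [766.439 137.45  140.962]]
((594.47607421875, 43.354469299316406), (174.74795532226562, 273.079833984375), 79.19171905517578)
```

View pics/w1.png

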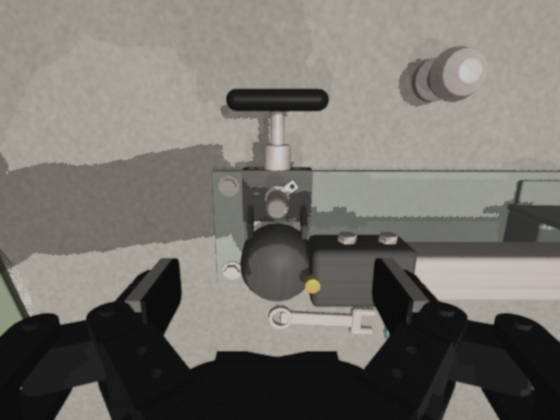

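The wrist view shows the pin knob top at about (278,205) and the handle bar at (278,99). The measured pin is at (493.8, 59.8), which agrees with the top and scene estimates. Descending.

Emit:
jog_arm(motion=[[[0, 0, -3.0, 0, 0, 0], [0, 0, -3.0, 0, 0, 0], [0, 0, -2.2, 0, 0, 0], [0, 0, -2.0, 0, 0, 0], [0, 0, 0, 0, 0, 0]]])

```text
time_s: 2.88
tcp_pos: [493.5, 59.9, 99.3]
tcp_rot: [0.781, 0.624, -0.001, -0.001]
force: [-0.4, 0.3, 1.2]
opening: 1.002
```

Emit:
jog_arm(motion=[[[0, 0, 0, 0, 0, 0], [0, 0, 0, 0, 0, 0], [0, 0, 0, 0, 0, 0], [0, 0, 0, 0, 0, 0], [0, 0, 0, 0, 0, 0]]], gripper=0, newtons=40)

```text
time_s: 3.5
tcp_pos: [494.1, 59.4, 100.9]
tcp_rot: [0.781, 0.624, 0.0, -0.0]
force: [-33.3, 20.0, 138.1]
opening: 0.118
```

Emit:
jog_arm(motion=[[[0, 0, 0, 0, 0, 0], [0, 0, 0, 0, 0, 0]]])

```text
time_s: 3.75
tcp_pos: [494.4, 60.1, 102.0]
tcp_rot: [0.781, 0.624, 0.001, -0.0]
force: [-11.5, 5.5, 51.2]
opening: 0.001
```

Run:
```python
from h import *
s=manip.get_state(); print(s["time_s"],s["tcp_pos"],s["force"],s["torque"],s["opening"],s["tau"])
out=[]
for c in ["wrist","scene"]:
    ci=manip.camera_info(c); im,d=manip.read_camera(c); np.save(f"pics/{c}2.npy",d);cv2.imwrite(f"pics/{c}2.png",im)
    P=cloud(d,ci)
    for k in manip.trace(c,"pin")[:2]:
        m=k["mask"]&(d>0); p=P[m]; print(c,k["p"],k["extent"],m.sum(),np.percentile(p,[3,50,97],axis=0))
im=cv2.imread("pics/scene2.png")
cv2.imwrite("pics/scene2z.png",cv2.resize(im[140:260,240:380],None,fx=4.5,fy=4.5,interpolation=cv2.INTER_CUBIC))
```

```text
3.75 [494.446  60.106 101.956] [-11.508   5.517  51.232] [1.04  2.429 0.133] 0.0008939432484322504 [  3.101 -58.387   6.408 -12.544   0.352  -3.602  -0.141]
wrist 0.84 [264.2, 205.8, 308.3, 261.0] 1238 [[487.451  59.663  91.588]
 [500.695  65.98   96.243]
 [508.041  76.725 130.998]]
scene 0.4 [306.3, 197.4, 317.9, 211.1] 92 [[495.362  49.689  89.939]
 [504.928  60.722 110.942]
 [510.523  72.01  130.924]]
```

View pics/wrist2.png

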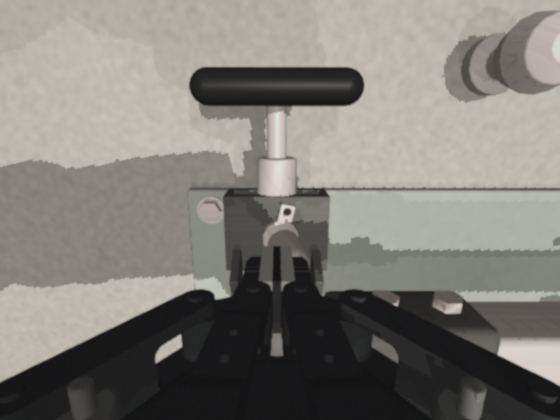

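View pics/scene2z.png

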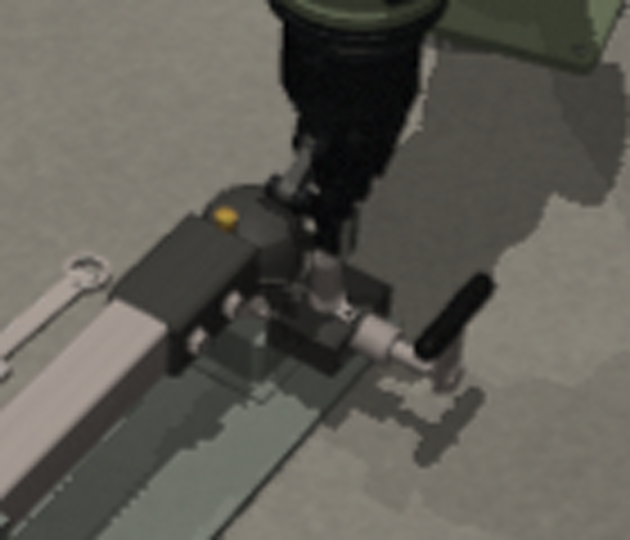

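Run:
```python
from h import *
s=manip.get_state();ci=manip.camera_info("wrist"); print(ci["position"],s["tcp_pos"])
for z in (92,101,115,131): print(z,proj([493.8,59.8,z],ci))
print("tcp",proj(s["tcp_pos"],ci),proj(s["tcp_pos"]+[0,0,19],ci),proj(s["tcp_pos"]+[0,0,40],ci))
d=np.load("pics/wrist2.npy");P=cloud(d,ci)
for v in range(200,300,6):
    print(v,[(int(a[0]),int(a[1]),int(a[2])) for a in P[v,258:308:8]])
im=cv2.imread("pics/wrist2.png")
cv2.imwrite("pics/w2z.png",cv2.resize(im[170:320,200:360],None,fx=4.5,fy=4,interpolation=cv2.INTER_CUBIC))
```

```text
[508.536 125.715 274.851] [494.464  60.129 101.954]
92 [[276.279 236.233]]
101 [[276.292 241.643]]
115 [[276.316 251.146]]
131 [[276.349 264.012]]
tcp [[277.294 241.485]] [[277.438 254.819]] [[277.64  273.455]]
200 [(488, 83, 89), (492, 82, 88), (497, 81, 89), (501, 80, 89), (506, 79, 88), (511, 78, 89), (515, 76, 88)]
206 [(487, 79, 88), (491, 78, 88), (496, 77, 89), (501, 78, 94), (505, 76, 91), (510, 74, 89), (515, 73, 88)]
212 [(486, 76, 88), (490, 75, 88), (495, 74, 89), (500, 74, 94), (505, 72, 92), (509, 71, 89), (514, 69, 88)]
218 [(485, 72, 88), (490, 71, 88), (494, 70, 88), (499, 70, 93), (504, 69, 93), (508, 67, 88), (513, 65, 87)]
224 [(484, 68, 88), (489, 67, 89), (494, 68, 94), (498, 67, 94), (503, 65, 92), (508, 63, 89), (512, 62, 88)]
230 [(483, 65, 89), (488, 66, 95), (493, 65, 96), (498, 67, 105), (502, 62, 94), (507, 59, 89), (512, 58, 89)]
236 [(482, 61, 88), (488, 62, 95), (493, 66, 108), (498, 66, 112), (502, 66, 113), (506, 55, 88), (511, 55, 89)]
242 [(481, 57, 88), (487, 58, 95), (493, 65, 115), (498, 66, 120), (502, 66, 122), (506, 63, 116), (510, 50, 88)]
2
[... 348 characters left out ...]
66 [(487, 68, 148), (492, 72, 157), (495, 70, 155), (498, 70, 158), (501, 69, 156), (504, 64, 148), (507, 64, 149)]
272 [(488, 68, 154), (492, 71, 162), (495, 71, 163), (498, 70, 162), (501, 69, 162), (504, 65, 154), (507, 64, 154)]
278 [(488, 68, 158), (492, 72, 168), (495, 71, 167), (498, 70, 166), (501, 69, 166), (503, 65, 160), (506, 64, 159)]
284 [(490, 75, 177), (492, 72, 173), (495, 70, 170), (498, 69, 170), (501, 70, 173), (504, 71, 176), (506, 70, 175)]
290 [(490, 74, 179), (492, 72, 177), (494, 67, 169), (497, 67, 170), (500, 69, 176), (503, 71, 180), (506, 70, 178)]
296 [(490, 73, 182), (493, 72, 181), (494, 64, 169), (497, 66, 173), (500, 70, 180), (503, 70, 181), (505, 69, 181)]
```

View pics/w2z.png

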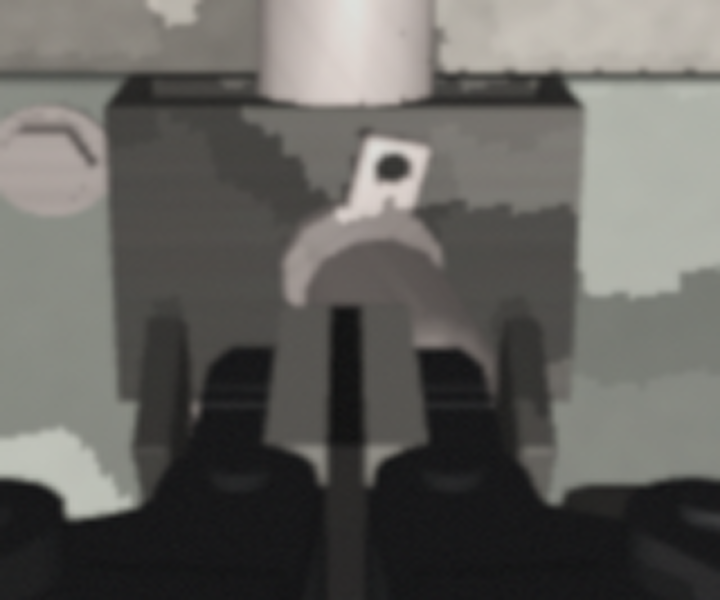

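Run:
```python
from h import *
ci=manip.camera_info("wrist");ci=dict(ci);ci["position"]=np.array([508.382,125.683,374.646])
d=np.load("pics/w1.npy");P=cloud(d,ci)
for v in range(256,340,7):
    print(v,[(int(a[0]),int(a[1]),int(a[2])) for a in P[v,130:186:8]], [(int(a[0]),int(a[1]),int(a[2])) for a in P[v,372:425:8]])
im=cv2.imread("pics/w1.png")
cv2.imwrite("pics/w1z.png",cv2.resize(im[230:420,0:200],None,fx=4,fy=3,interpolation=cv2.INTER_CUBIC))
```

```text
256 [(291, 5, 0), (302, 3, 0), (311, 1, 0), (321, -1, 0), (331, -3, 0), (341, -5, 0), (352, -7, 1)] [(559, 8, 140), (565, 7, 140), (572, 5, 139), (508, 125, 374), (584, 1, 138), (590, 1, 139), (598, -3, 134)]
263 [(289, -3, 0), (299, -5, 0), (308, -8, 0), (318, -10, 0), (450, 81, 253), (453, 80, 253), (453, 76, 246)] [(558, 2, 139), (537, 61, 253), (540, 60, 254), (543, 59, 253), (583, -2, 141), (589, -4, 141), (596, -7, 138)]
270 [(286, -12, 0), (295, -15, 0), (442, 78, 252), (449, 81, 260), (452, 80, 260), (454, 78, 257), (453, 74, 248)] [(557, -3, 140), (537, 58, 253), (538, 61, 260), (541, 60, 260), (547, 54, 251), (589, -11, 139), (595, -12, 139)]
277 [(282, -21, 0), (441, 78, 258), (448, 81, 266), (451, 81, 266), (454, 80, 266), (453, 76, 258), (452, 71, 248)] [(556, -9, 140), (536, 55, 254), (537, 60, 264), (539, 61, 266), (542, 60, 266), (547, 55, 258), (594, -18, 139)]
284 [(440, 79, 264), (443, 78, 264), (450, 81, 271), (453, 80, 270), (453, 77, 266), (452, 73, 258), (451, 67, 247)] [(534, 47, 245), (535, 52, 255), (537, 56, 263), (537, 61, 271), (540, 60, 271), (542, 60, 2
[... 929 characters left out ...]
, 62, 291)]
319 [(454, 80, 293), (457, 80, 293), (452, 73, 282), (452, 69, 276), (451, 65, 270), (450, 60, 262), (324, -94, 0)] [(577, -152, 0), (587, -154, 0), (534, 44, 267), (534, 50, 275), (536, 53, 280), (537, 55, 283), (536, 62, 293)]
326 [(456, 81, 297), (458, 80, 297), (465, 84, 304), (467, 84, 305), (450, 63, 271), (310, -103, 0), (320, -105, 0)] [(575, -162, 0), (586, -164, 0), (533, 42, 268), (534, 47, 275), (529, 69, 303), (530, 68, 303), (535, 63, 297)]
333 [(462, 84, 306), (463, 83, 305), (465, 83, 306), (468, 83, 307), (450, 60, 271), (307, -113, 0), (317, -115, 0)] [(572, -167, 7), (584, -175, 0), (593, -171, 8), (526, 69, 306), (527, 70, 307), (529, 70, 307), (531, 69, 307)]
```

View pics/w1z.png

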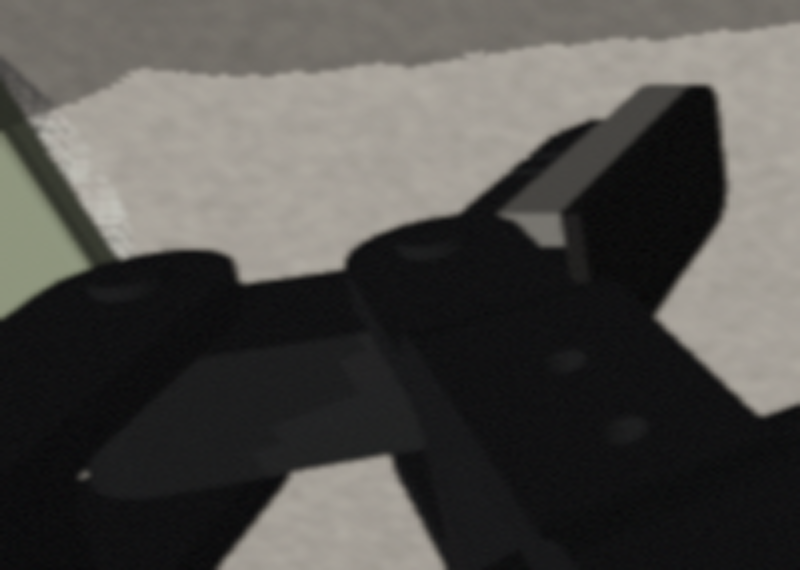

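The wrist depth puts the closed fingertips at z≈133 while the reported TCP is 102, so the real tips are about 31 mm higher than the TCP value. The fingers shut on top of the knob instead of around it, and the force reading reached 138 N. Backing off.

Emit:
jog_arm(motion=[[[0, 0, 1.0, 0, 0, 0], [0, 0, 3.0, 0, 0, 0], [0, 0, 2.0, 0, 0, 0]]])

```text
time_s: 4.32
tcp_pos: [494.3, 59.3, 161.2]
tcp_rot: [0.781, 0.624, 0.0, 0.0]
force: [-0.2, -0.5, 0.2]
opening: -0.0
```

Emit:
jog_arm(motion=[[[0, 0, 0, 0, 0, 0], [0, 0, 0, 0, 0, 0], [0, 0, 0, 0, 0, 0], [0, 0, 0, 0, 0, 0]]], gripper=0.7)

```text
time_s: 4.82
tcp_pos: [494.0, 59.3, 159.5]
tcp_rot: [0.781, 0.624, -0.0, -0.0]
force: [-0.3, 0.4, 1.4]
opening: 0.702
```

```bash
cat > look.py <<'E'
from h import *
import sys
tag=sys.argv[1]; names=sys.argv[2].split(",")
s=manip.get_state(); Rt=R.from_quat(s["tcp_rot"]).as_matrix(); print(s["time_s"],s["tcp_pos"],"F",s["force"],"T",s["torque"],"op",round(s["opening"],3),"jaw",np.arctan2(Rt[1,1],Rt[0,1]),Rt[:,2])
for c in sys.argv[3].split(","):
    ci=manip.camera_info(c); im,d=manip.read_camera(c); np.save(f"pics/{c}{tag}.npy",d);cv2.imwrite(f"pics/{c}{tag}.png",im)
    P=cloud(d,ci)
    for n in names:
      if not n: continue
      for k in manip.trace(c,n)[:1]:
        m=k["mask"]&(d>0); p=P[m]; print(c,n,round(k["p"],2),k["extent"],m.sum(),np.percentile(p,[3,50,97],axis=0).tolist().__repr__() if 0 else np.percentile(p,[3,50,97],axis=0))
        if n=="pin":
            q=p[p[:,2]>p[:,2].max()-8]; print("top",len(q),(q.min(0)+q.max(0))/2)
    if c=="scene": cv2.imwrite(f"pics/scene{tag}z.png",cv2.resize(im[130:270,230:420],None,fx=4,fy=4,interpolation=cv2.INTER_CUBIC))
E
python3 look.py 3 pin wrist,scene
```

```text
4.825 [494.035  59.301 159.539] F [-0.324  0.418  1.45 ] T [-0.026 -0.012 -0.009] op 0.702 jaw -0.22305321286973034 [-0.001 -0.    -1.   ]
wrist pin 0.72 [262.8, 183.2, 292.7, 237.7] 1139 [[486.672  53.047  91.627]
 [496.563  64.749 127.768]
 [504.647  75.843 132.666]]
top 592 [494.707  59.671 129.882]
scene pin 0.7 [308.4, 196.1, 319.7, 211.6] 112 [[489.205  49.484  87.13 ]
 [500.659  60.661 110.305]
 [505.859  71.501 132.08 ]]
top 27 [495.955  59.762 130.614]
```

View pics/wrist3.png

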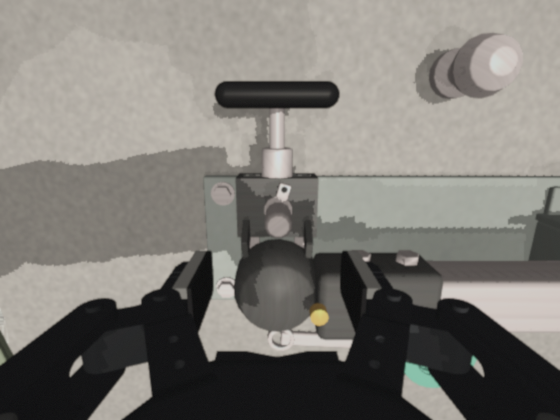

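View pics/scene3z.png

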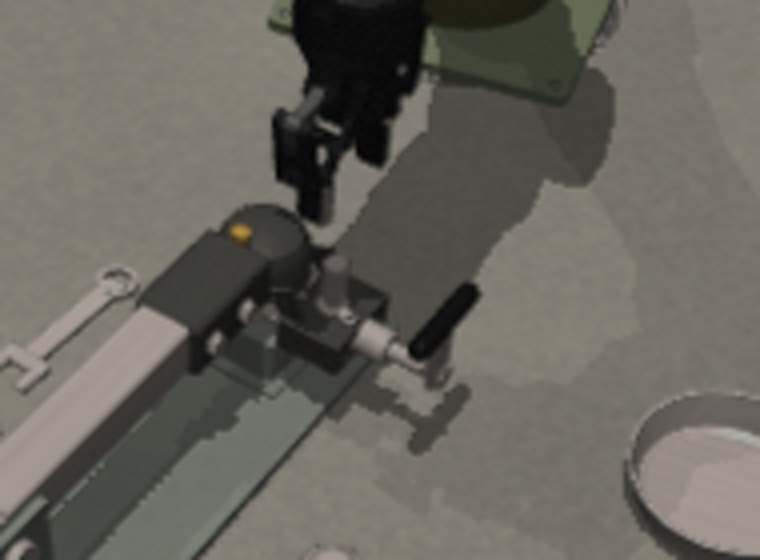

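Emit:
jog_arm(motion=[[[0, 0, -3.0, 0, 0, 0], [0, 0, -3.0, 0, 0, 0], [0, 0, -2.0, 0, 0, 0], [0, 0, -1.0, 0, 0, 0], [0, 0, 0, 0, 0, 0]]])

```text
time_s: 5.65
tcp_pos: [494.1, 59.3, 69.9]
tcp_rot: [0.781, 0.624, -0.0, -0.0]
force: [-0.9, -0.4, 0.4]
opening: 0.699
```

Emit:
jog_arm(motion=[[[0, 0, 0, 0, 0, 0], [0, 0, 0, 0, 0, 0]]], gripper=0.3, newtons=30)

```text
time_s: 5.9
tcp_pos: [494.5, 59.5, 70.5]
tcp_rot: [0.781, 0.624, 0.0, 0.0]
force: [-0.1, 0.6, 0.1]
opening: 0.307
```

Emit:
jog_arm(motion=[[[0, 0, 0, 0, 0, 0], [0, 0, 0, 0, 0, 0]]])

```text
time_s: 6.15
tcp_pos: [494.2, 59.4, 70.1]
tcp_rot: [0.781, 0.624, 0.0, -0.0]
force: [-0.4, -0.4, -0.4]
opening: 0.297
```

```bash
python3 look.py 4 pin wrist,scene
```

```text
6.15 [494.25   59.39   70.119] F [-0.436 -0.357 -0.43 ] T [ 0.012 -0.041  0.017] op 0.297 jaw -0.2230101929575144 [ 0.  0. -1.]
wrist pin 0.74 [255.2, 217.9, 302.5, 314.8] 3487 [[486.701  53.773  91.239]
 [496.447  65.283 123.825]
 [504.462  75.411 132.442]]
top 1660 [494.697  59.723 129.652]
scene pin 0.58 [314.0, 203.7, 320.8, 211.7] 20 [[493.392  64.999  89.307]
 [500.538  68.138  92.229]
 [505.463  76.6   105.113]]
top 3 [498.838  67.03  102.712]
```

View pics/wrist4.png

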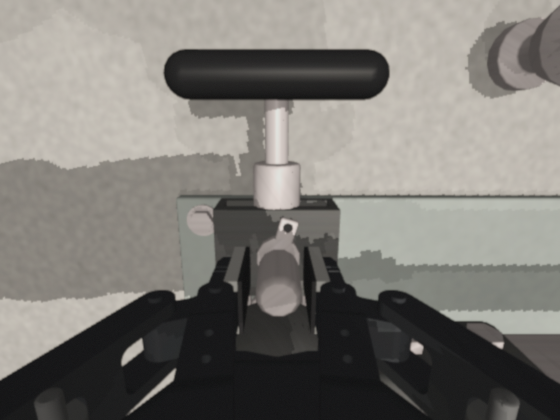

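The fingers now straddle the knob at about (278,280), with no contact force. Closing.

Emit:
jog_arm(motion=[[[0, 0, 0, 0, 0, 0], [0, 0, 0, 0, 0, 0]]], gripper=0.1, newtons=35)

```text
time_s: 6.6
tcp_pos: [494.2, 59.4, 70.0]
tcp_rot: [0.781, 0.624, -0.0, -0.0]
force: [-0.1, 0.2, 3.4]
opening: 0.211
```

Emit:
jog_arm(motion=[[[0, 0, 0.5, 0, 0, 0], [0, 0, 1.0, 0, 0, 0], [0, 0, 1.5, 0, 0, 0], [0, 0, 2.5, 0, 0, 0], [0, 0, 2.5, 0, 0, 0]]])

```text
time_s: 7.22
tcp_pos: [494.2, 59.3, 151.4]
tcp_rot: [0.781, 0.624, 0.0, 0.0]
force: [-0.4, 0.4, -1.1]
opening: 0.208
```

```bash
python3 look.py 5 pin,dish wrist,scene
```

```text
7.225 [494.164  59.319 151.382] F [-0.379  0.354 -1.142] T [-0.007 -0.039  0.088] op 0.208 jaw -0.22306590976292873 [ 0.  0. -1.]
wrist pin 0.86 [253.6, 217.4, 299.9, 316.5] 3411 [[486.08   53.808 172.774]
 [495.631  65.515 205.991]
 [503.626  75.781 213.738]]
top 1661 [493.739  59.95  210.956]
scene pin 0.74 [178.4, 160.3, 199.0, 191.4] 646 [[ 456.689 -365.141    6.332]
 [ 495.343 -328.139   58.326]
 [ 514.455 -305.807   72.937]]
top 190 [ 480.124 -339.444   72.321]
scene dish 0.97 [386.1, 225.9, 437.8, 269.8] 1834 [[414.562 280.11    0.772]
 [463.558 340.25    6.216]
 [542.403 398.893  33.871]]
```

View pics/wrist5.png

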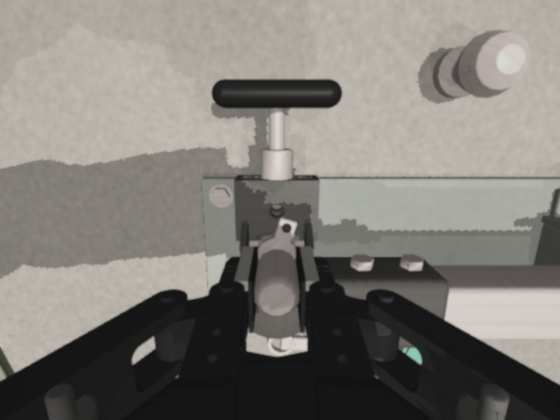

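View pics/scene5z.png

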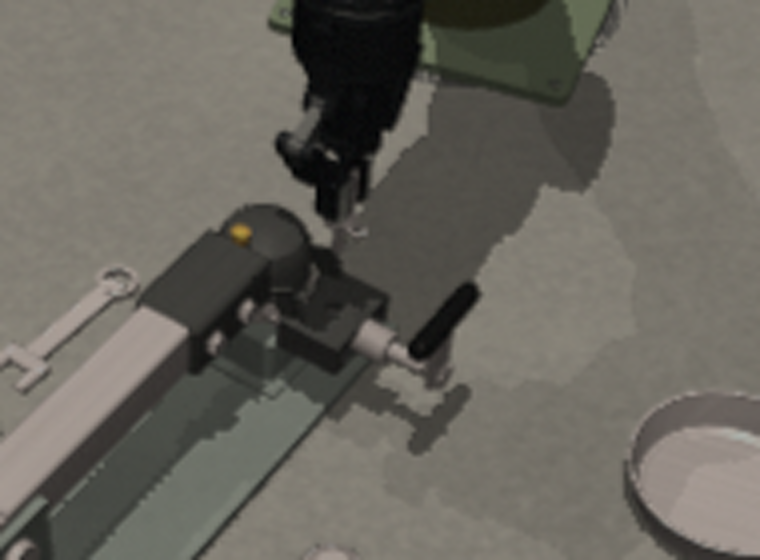

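Pin is out with its tip 12 mm below the TCP, and the empty hole shows at (278,210). Carrying it over the handle to the dish while tilting it.

Emit:
jog_arm(motion=[[[0, 0, 4.0, 0, 0, 0], [-0.17, 5.0, 0.5, 0.081, -0.018, 0], [-0.17, 5.0, 0, 0.081, -0.018, 0], [-0.17, 5.0, 0, 0.081, -0.018, 0], [-0.17, 5.0, 0, 0.081, -0.018, 0]]])

```text
time_s: 8.15
tcp_pos: [487.1, 260.8, 194.6]
tcp_rot: [0.771, 0.615, 0.129, -0.105]
force: [1.0, 0.5, -0.8]
opening: 0.211
```

Emit:
jog_arm(motion=[[[-0.17, 5.0, -2, 0.081, -0.018, 0], [-0.17, 5.2, -2, 0.081, -0.018, 0], [0, 0, -4, 0, 0, 0], [0, 0, 0, 0, 0, 0], [0, 0, 0, 0, 0, 0]]])

```text
time_s: 8.78
tcp_pos: [484.4, 361.2, 115.9]
tcp_rot: [0.757, 0.605, 0.192, -0.154]
force: [-0.7, 0.4, -0.6]
opening: 0.207
```

```bash
python3 look.py 6 pin,dish wrist,scene
python3 - <<'E'
from h import *
s=manip.get_state();t=R.from_quat(s["tcp_rot"]).as_matrix()[:,2]; print("tip",s["tcp_pos"]+12*t)
E
```

```text
8.775 [484.432 361.188 115.932] F [-0.71   0.384 -0.592] T [-0.516  0.088 -0.013] op 0.207 jaw -0.22295670511154161 [ 0.104  0.466 -0.879]
wrist pin 0.69 [242.0, 5.5, 405.3, 169.1] 16625 [[495.556 445.749  10.799]
 [548.731 484.501  70.735]
 [607.266 538.068  72.207]]
top 12527 [552.805 497.102  69.772]
wrist dish 0.74 [240.1, 6.8, 406.1, 168.9] 16470 [[495.387 445.747  13.091]
 [548.368 484.4    70.744]
 [606.709 537.165  72.211]]
scene pin 0.64 [424.0, 212.3, 436.3, 233.3] 110 [[343.465 341.873  -1.702]
 [485.199 357.358 138.645]
 [495.557 373.601 171.658]]
top 10 [482.752 342.708 169.428]
scene dish 0.57 [386.4, 224.2, 441.9, 272.8] 1877 [[414.249 280.066   0.261]
 [463.702 340.535   6.21 ]
 [542.093 399.444  34.674]]
tip [485.423 367.135 105.199]
```

View pics/scene6.png

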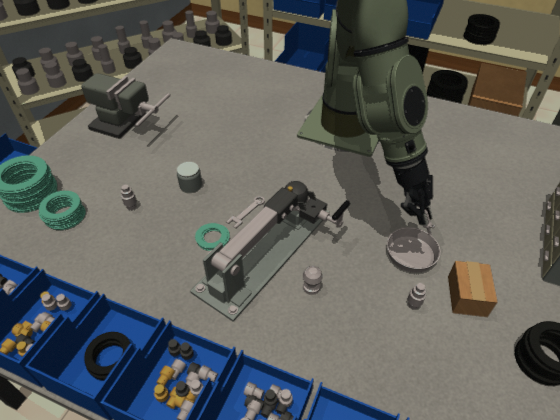

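Emit:
jog_arm(motion=[[[0, 0, -3.0, 0, 0, 0], [0, 0, -3.0, 0, 0, 0], [0, 0, -2.2, 0, 0, 0], [0, 0, -1.2, 0, 0, 0], [0, 0, 0, 0, 0, 0]]])

```text
time_s: 9.7
tcp_pos: [494.0, 362.9, 27.7]
tcp_rot: [0.757, 0.607, 0.183, -0.157]
force: [0.2, -0.1, 0.1]
opening: 0.211
```

Emit:
jog_arm(motion=[[[0, 0, 0, 0, 0, 0], [0, 0, 0, 0, 0, 0], [0, 0, 0, 0, 0, 0], [0, 0, 0, 0, 0, 0]]], gripper=0.5)

```text
time_s: 10.2
tcp_pos: [494.0, 362.9, 27.9]
tcp_rot: [0.757, 0.607, 0.183, -0.157]
force: [0.1, 0.1, 0.2]
opening: 0.501
```

```bash
python3 look.py 7 pin wrist,scene
```

```text
10.2 [493.999 362.929  27.918] F [0.064 0.147 0.223] T [-0.505  0.105 -0.007] op 0.501 jaw -0.21470986756535965 [ 0.086  0.46  -0.884]
wrist pin 0.75 [283.8, 249.7, 325.1, 354.0] 2355 [[488.443 302.526  11.114]
 [501.977 320.419  20.985]
 [513.289 352.219  26.282]]
top 4 [491.977 323.266 123.785]
scene pin 0.43 [389.2, 247.5, 417.1, 262.8] 119 [[491.746 289.085   9.775]
 [503.083 313.036  18.612]
 [512.988 346.942  25.916]]
top 53 [501.747 318.388  22.882]
```

View pics/wrist7.png

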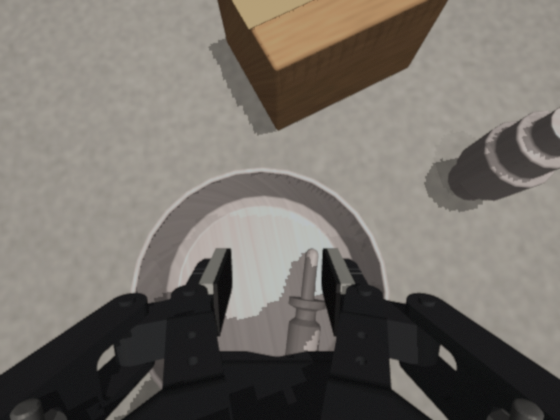

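View pics/scene7.png

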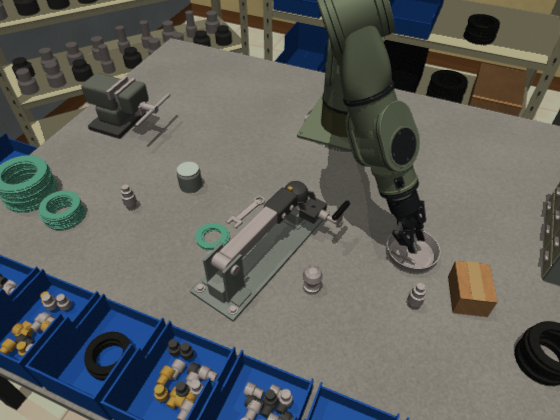

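Pin lies in the dish: the wrist view shows it at (305,310), at heights 10 to 26 mm. Next I work out the turn for the handle grasp.

Run:
```python
from h import *
s=manip.get_state(); Rc=R.from_quat(s["tcp_rot"]); print(s["joints"],s["tcp_pos"])
for a in (1.349,-1.792):
    y=np.array([np.cos(a),np.sin(a),0]);z=np.array([0,0,-1.]);x=np.cross(y,z)
    Rt=R.from_matrix(np.c_[x,y,z]); v=(Rt*Rc.inv()).as_rotvec(); print(a,v,np.linalg.norm(v),v/10)
print(np.array([511.7,139.3,160])-s["tcp_pos"])
```

```text
[-0.233  1.007 -0.467  1.888 -0.882  0.001  0.227] [493.967 362.859  27.732]
1.349 [-0.445 -0.305  1.534] 1.6261845783370235 [-0.045 -0.03   0.153]
-1.792 [-0.305  0.446 -1.539] 1.6311374325984433 [-0.031  0.045 -0.154]
[  17.733 -223.559  132.268]
```

Emit:
jog_arm(motion=[[[0, 0, 3.5, 0, 0, 0], [0, 0, 5.0, 0, 0, 0], [0, 0, 5.0, 0, 0, 0]]])

```text
time_s: 10.78
tcp_pos: [493.7, 362.8, 164.5]
tcp_rot: [0.757, 0.607, 0.183, -0.158]
force: [-0.8, 0.9, -0.6]
opening: 0.499
```

Emit:
jog_arm(motion=[[[0.18, -2.24, 0, -0.0445, -0.0305, 0.1534], [0.18, -2.24, 0, -0.0445, -0.0305, 0.1534], [0.18, -2.24, 0, -0.0445, -0.0305, 0.1534], [0.18, -2.24, 0, -0.0445, -0.0305, 0.1534], [0.18, -2.24, 0, -0.0445, -0.0305, 0.1534]]])

```text
time_s: 11.4
tcp_pos: [503.0, 250.0, 162.7]
tcp_rot: [0.47, 0.873, 0.099, -0.085]
force: [-0.3, 0.1, -0.2]
opening: 0.5
```

Emit:
jog_arm(motion=[[[0.18, -2.24, 0, -0.0445, -0.0305, 0.1534], [0.18, -2.24, 0, -0.0445, -0.0305, 0.1534], [0.18, -2.24, 0, -0.0445, -0.0305, 0.1534], [0.18, -2.24, 0, -0.0445, -0.0305, 0.1534], [0.18, -2.24, 0, -0.0445, -0.0305, 0.1534]]])

```text
time_s: 12.02
tcp_pos: [512.0, 138.3, 162.7]
tcp_rot: [0.108, 0.994, -0.001, 0.0]
force: [-0.0, 0.4, 0.2]
opening: 0.501
```

Emit:
jog_arm(motion=[[[0, 0, 0, 0, 0, 0], [0, 0, 0, 0, 0, 0]]])

```text
time_s: 12.28
tcp_pos: [511.9, 139.6, 162.7]
tcp_rot: [0.112, 0.994, 0.001, -0.0]
force: [0.0, 0.9, 0.1]
opening: 0.498
```

```bash
python3 look.py 8 handle,pin wrist,top
python3 - <<'E'
from h import *
s=manip.get_state(); print(s["joints"])
ci=manip.camera_info("wrist");d=np.load("pics/wrist8.npy");P=cloud(d,ci)
m=manip.trace("wrist","handle")[0]["mask"]&(d>0)&(P[...,2]>122)&(P[...,2]<140)
print(cv2.minAreaRect(P[m][:,:2].astype(np.float32)))
E
```

```text
12.275 [511.887 139.643 162.721] F [0.021 0.87  0.113] T [-0.047  0.015 -0.018] op 0.498 jaw 1.3457110850207992 [-0.001  0.002 -1.   ]
wrist handle 0.64 [264.5, 167.0, 285.6, 271.7] 2390 [[477.533 128.368 127.315]
 [508.215 140.517 132.538]
 [543.8   151.809 134.56 ]]
wrist pin 0.84 [414.7, 125.5, 492.4, 158.7] 1128 [[485.354 287.019  12.698]
 [498.629 311.208  21.699]
 [515.933 348.171  25.818]]
top 843 [498.807 319.668  23.691]
[-0.289  0.692 -0.067  1.701  0.062  0.751  0.963]
((511.70172119140625, 139.44418334960938), (15.721951484680176, 74.7374267578125), 76.69938659667969)
```

View pics/wrist8.png

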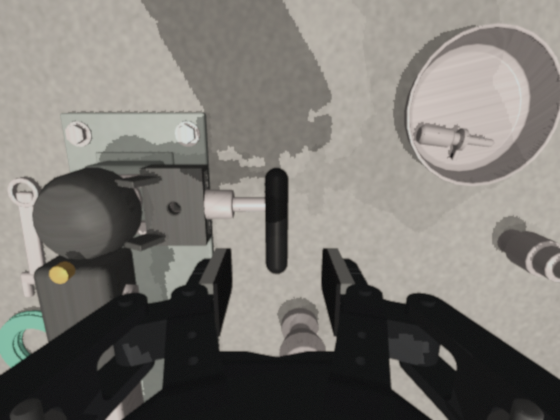

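View pics/top8.png

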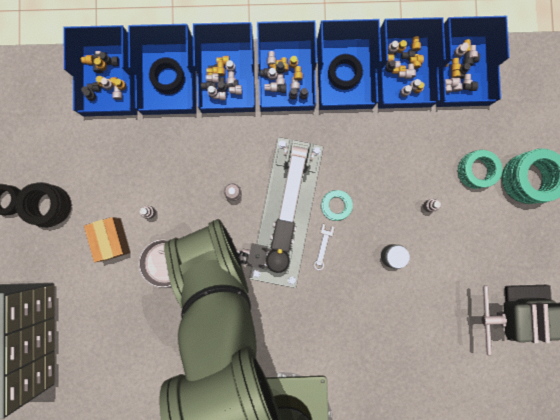

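The pin is inside the dish at (450,137), and the bar is centred between the fingers at (277,220). Descending on the handle.

Emit:
jog_arm(motion=[[[0, 0, -3.0, 0, 0, 0], [0, 0, -3.0, 0, 0, 0], [0, 0, -2.0, 0, 0, 0], [0, 0, -0.9, 0, 0, 0], [0, 0, 0, 0, 0, 0]]])

```text
time_s: 13.25
tcp_pos: [511.9, 138.9, 73.7]
tcp_rot: [0.111, 0.994, 0.0, -0.0]
force: [-0.3, 0.0, -0.4]
opening: 0.5
```

Emit:
jog_arm(motion=[[[0, 0, 0, 0, 0, 0], [0, 0, 0, 0, 0, 0]]], gripper=0.3, newtons=30)

```text
time_s: 13.5
tcp_pos: [512.3, 139.0, 74.4]
tcp_rot: [0.111, 0.994, 0.0, 0.0]
force: [0.4, -0.6, 1.0]
opening: 0.298
```

```bash
python3 look.py 9 handle wrist
```

```text
13.5 [512.282 138.954  74.353] F [ 0.449 -0.574  0.967] T [-0.027  0.054 -0.033] op 0.298 jaw 1.3489677628870491 [ 0.001  0.001 -1.   ]
wrist handle 0.57 [260.0, 199.4, 294.7, 355.4] 5651 [[476.705 129.949 128.007]
 [503.557 141.263 132.639]
 [536.997 151.58  134.45 ]]
```

View pics/wrist9.png

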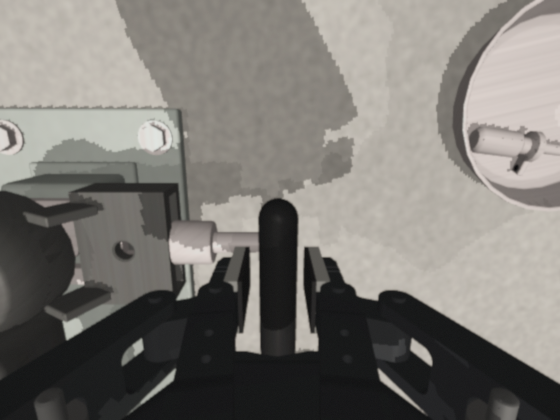

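Emit:
jog_arm(motion=[[[0, 0, 0, 0, 0, 0], [0, 0, 0, 0, 0, 0], [0, 0, 0, 0, 0, 0]]], gripper=0.0, newtons=90)

```text
time_s: 13.98
tcp_pos: [512.3, 139.5, 74.2]
tcp_rot: [0.11, 0.994, 0.001, 0.0]
force: [0.1, 3.0, 6.8]
opening: 0.155
```

Emit:
jog_arm(motion=[[[0.11, 0.49, 0, 0, 0, 0], [0.15, 0.68, 0, 0, 0, 0], [0.18, 0.78, 0, 0, 0, 0], [0.15, 0.68, 0, 0, 0, 0], [0, 0, 0, 0, 0, 0]]])

```text
time_s: 14.6
tcp_pos: [517.8, 163.6, 74.1]
tcp_rot: [0.111, 0.994, -0.001, -0.0]
force: [-4.2, -12.4, 12.1]
opening: 0.159
```

```bash
python3 look.py 10 handle wrist,scene
```

```text
14.6 [517.759 163.615  74.147] F [ -4.24  -12.424  12.115] T [-2.387  0.763  0.087] op 0.159 jaw 1.3480789062639953 [-0.001 -0.002 -1.   ]
wrist handle 0.87 [258.5, 199.7, 294.9, 354.2] 5624 [[482.164 153.551 127.314]
 [508.761 165.538 132.608]
 [543.506 176.108 134.425]]
scene handle 0.6 [338.5, 208.1, 346.6, 232.4] 143 [[512.96  151.438  70.308]
 [528.879 162.131 124.533]
 [553.193 169.827 134.349]]
```

View pics/wrist10.png

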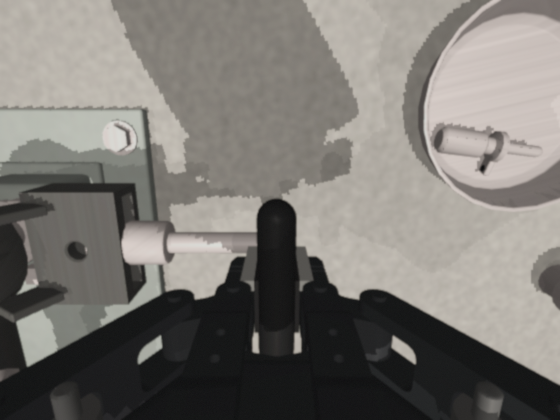

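View pics/scene10z.png

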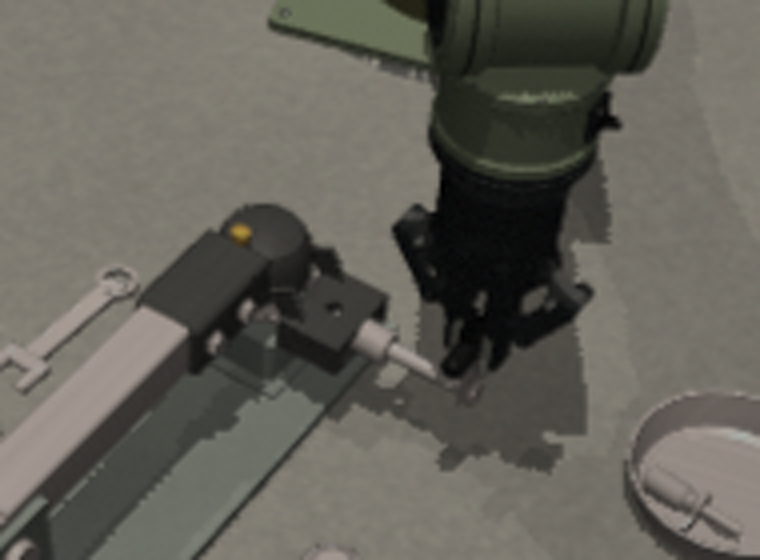

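Emit:
jog_arm(motion=[[[0.08, 0.35, 0, 0, 0, 0], [0.05, 0.24, 0, 0, 0, 0], [0, 0, 0, 0, 0, 0]]], newtons=110)

```text
time_s: 15.18
tcp_pos: [519.0, 169.0, 74.2]
tcp_rot: [0.111, 0.994, -0.001, -0.0]
force: [-4.7, -13.7, 13.9]
opening: 0.152
```

Emit:
jog_arm(motion=[[[0.05, 0.2, 0, 0, 0, 0], [0, 0, 0, 0, 0, 0]]])

```text
time_s: 15.42
tcp_pos: [519.3, 170.7, 74.2]
tcp_rot: [0.111, 0.994, -0.002, -0.0]
force: [-3.9, -13.3, 14.0]
opening: 0.156
```

Emit:
jog_arm(motion=[[[0.04, 0.15, 0, 0, 0, 0], [0, 0, 0, 0, 0, 0]]])

```text
time_s: 15.68
tcp_pos: [519.3, 170.7, 74.1]
tcp_rot: [0.112, 0.994, -0.003, -0.001]
force: [-8.1, -22.2, 17.7]
opening: 0.154
```

Emit:
jog_arm(motion=[[[0.03, 0.15, 0, 0, 0, 0], [0, 0, 0, 0, 0, 0]]])

```text
time_s: 15.92
tcp_pos: [519.3, 170.7, 74.1]
tcp_rot: [0.112, 0.994, -0.004, -0.001]
force: [-10.3, -30.3, 20.9]
opening: 0.153
```

Run:
```python
from h import *
th=np.linspace(0,.336,13); p=np.c_[-300*np.cos(th)-44*np.sin(th),300*np.sin(th)-44*np.cos(th)]
for k,dp in enumerate(np.diff(p,axis=0)): print(k+1,[round(v,3) for v in (dp[0]*.9755/10,-dp[0]*.22/10,dp[1]/10,.028*.22,.028*.9755)])
print(manip.get_state()["joints"])
```

```text
1 [np.float64(-0.109), np.float64(0.025), np.float64(0.842), 0.006, 0.027]
2 [np.float64(-0.086), np.float64(0.019), np.float64(0.844), 0.006, 0.027]
3 [np.float64(-0.063), np.float64(0.014), np.float64(0.847), 0.006, 0.027]
4 [np.float64(-0.039), np.float64(0.009), np.float64(0.848), 0.006, 0.027]
5 [np.float64(-0.016), np.float64(0.004), np.float64(0.849), 0.006, 0.027]
6 [np.float64(0.007), np.float64(-0.002), np.float64(0.849), 0.006, 0.027]
7 [np.float64(0.03), np.float64(-0.007), np.float64(0.848), 0.006, 0.027]
8 [np.float64(0.053), np.float64(-0.012), np.float64(0.847), 0.006, 0.027]
9 [np.float64(0.076), np.float64(-0.017), np.float64(0.845), 0.006, 0.027]
10 [np.float64(0.099), np.float64(-0.022), np.float64(0.843), 0.006, 0.027]
11 [np.float64(0.122), np.float64(-0.028), np.float64(0.84), 0.006, 0.027]
12 [np.float64(0.145), np.float64(-0.033), np.float64(0.836), 0.006, 0.027]
[-0.357  0.849 -0.042  1.722  0.067  0.578  0.904]
```

Emit:
jog_arm(motion=[[[-0.02, -0.08, 0.2, 0, 0, 0], [0, 0, 0.2, 0, 0, 0], [0, 0, 0.1, 0, 0, 0]]])

```text
time_s: 16.3
tcp_pos: [519.3, 170.6, 78.1]
tcp_rot: [0.112, 0.994, -0.003, -0.001]
force: [-1.0, -24.3, -7.2]
opening: 0.148
```

Emit:
jog_arm(motion=[[[-0.09, 0.02, 0.84, 0.006, 0.027, 0], [-0.07, 0.02, 0.84, 0.006, 0.027, 0], [-0.05, 0.01, 0.84, 0.006, 0.027, 0]]])

```text
time_s: 16.68
tcp_pos: [517.1, 171.1, 103.4]
tcp_rot: [0.112, 0.993, 0.001, -0.043]
force: [-1.7, -24.1, -9.0]
opening: 0.153
```

```bash
python3 look.py 11 handle,coupler wrist,scene
```

```text
16.675 [517.052 171.149 103.351] F [ -1.661 -24.128  -8.996] T [-4.863  0.31   0.508] op 0.153 jaw 1.3465229877341178 [-0.086  0.012 -0.996]
wrist handle 0.87 [257.2, 199.5, 293.9, 356.2] 5292 [[486.253 161.189 157.376]
 [511.815 172.162 161.826]
 [547.214 182.471 165.258]]
wrist coupler 0.65 [0.0, 182.4, 162.5, 382.0] 16915 [[459.745  18.787  97.371]
 [492.882  63.753 117.392]
 [534.037 102.89  132.718]]
scene handle 0.44 [343.1, 204.6, 352.0, 225.3] 137 [[514.29  159.142 102.565]
 [532.478 169.35  154.514]
 [557.556 177.712 162.22 ]]
scene coupler 0.76 [266.3, 174.3, 331.5, 217.2] 1675 [[465.209 -31.087  92.405]
 [514.983  18.474 143.846]
 [591.308  92.555 165.261]]
```

View pics/scene11z.png

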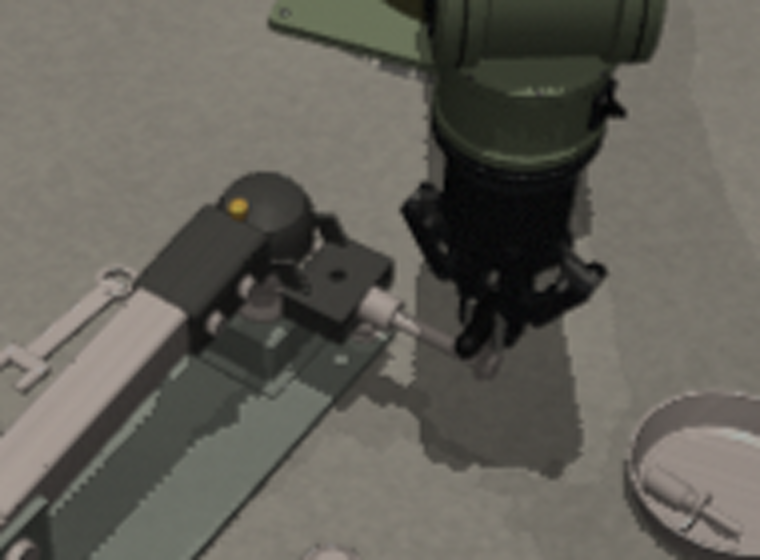

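View pics/wrist11.png

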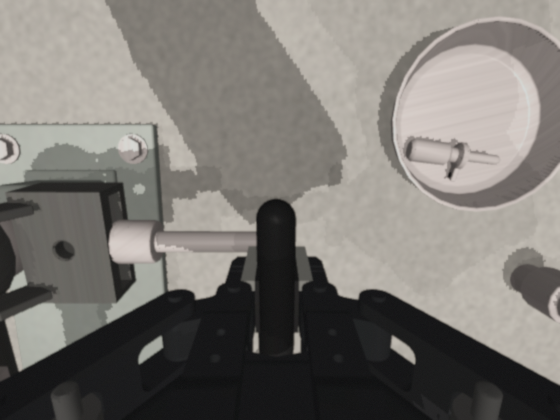

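The coupler is off the ball and tilting; the handle is up 29 mm. Continuing along the arc.

Emit:
jog_arm(motion=[[[-0.03, 0.01, 0.85, 0.0065, 0.029, 0], [-0.01, 0, 0.85, 0.0065, 0.029, 0], [0.01, 0, 0.85, 0.0065, 0.029, 0], [0.03, -0.01, 0.85, 0.0065, 0.029, 0], [0.06, -0.01, 0.85, 0.0065, 0.029, 0]]])

```text
time_s: 17.6
tcp_pos: [517.5, 171.0, 145.8]
tcp_rot: [0.111, 0.987, 0.009, -0.117]
force: [-6.8, -24.2, -6.2]
opening: 0.15
```

Emit:
jog_arm(motion=[[[0.08, -0.02, 0.85, 0.0065, 0.029, 0], [0.1, -0.02, 0.85, 0.0065, 0.029, 0], [0.12, -0.03, 0.85, 0.0065, 0.029, 0], [0, 0, 0, 0, 0, 0], [0, 0, 0, 0, 0, 0]]])

```text
time_s: 18.23
tcp_pos: [520.6, 170.3, 171.0]
tcp_rot: [0.111, 0.981, 0.014, -0.16]
force: [-8.7, -24.2, -6.0]
opening: 0.155
```

```bash
python3 look.py 12 handle,coupler wrist,scene
```

```text
18.225 [520.551 170.275 170.991] F [ -8.744 -24.189  -5.972] T [-4.935  0.942  1.79 ] op 0.155 jaw 1.3476053536843309 [-0.312  0.062 -0.948]
wrist handle 0.91 [254.3, 197.7, 297.1, 354.1] 5442 [[503.534 157.451 217.005]
 [528.923 168.456 228.858]
 [562.135 178.757 236.617]]
wrist coupler 0.83 [1.6, 183.2, 165.2, 383.8] 17074 [[466.298  16.173 163.633]
 [499.501  61.699 183.753]
 [541.09  101.728 197.836]]
scene coupler 0.8 [260.2, 156.5, 330.5, 204.8] 1945 [[470.301 -37.408 154.145]
 [520.537  12.375 201.051]
 [601.013  87.961 228.158]]
```

View pics/scene12z.png

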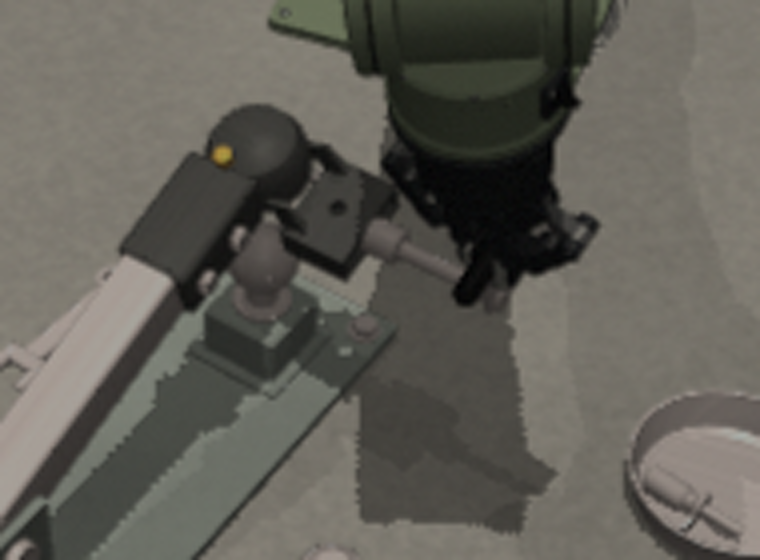

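View pics/wrist12.png

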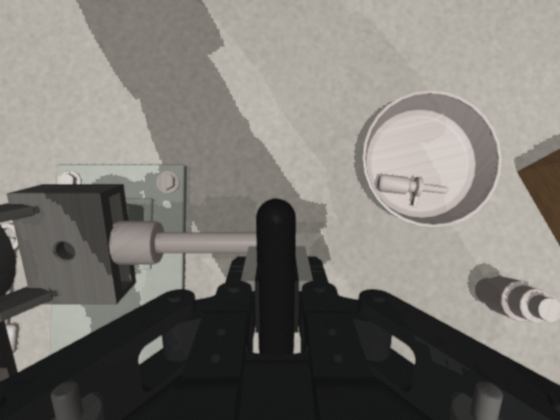

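Run:
```python
from h import *
ci=manip.camera_info("scene");yaw=-.2213;B=np.array([481,3,0]);Rz=R.from_euler('z',yaw).as_matrix()
for t in ("0","12"):
    P=(cloud(np.load(f"pics/scene{t}.npy"),ci)-B)@Rz
    m=(abs(P[...,1])<12)&(P[...,0]>110)&(P[...,0]<240)&(P[...,2]>125)
    p=P[m]; c=np.polyfit(p[:,0],p[:,2],1); 
    for _ in range(3):
        r=abs(p[:,2]-np.polyval(c,p[:,0])); p=p[r<4]; c=np.polyfit(p[:,0],p[:,2],1)
    print(t,len(p),"theta",np.arctan(-c[0]))
    m=(np.hypot(P[...,0]-8,P[...,1])<34)&(P[...,2]>95); print("dome max",np.percentile(P[m][:,2],99))
th=0.33
```

```text
0 388 theta -0.00010070513735709932
dome max 149.15186279907883
12 481 theta 0.32721236842812484
dome max 229.84663663548022
```

Emit:
jog_arm(motion=[[[0.04, -0.01, 0.25, 0.002, 0.008, 0], [0, 0, 0, 0, 0, 0], [0, 0, 0, 0, 0, 0], [0, 0, 0, 0, 0, 0], [0, 0, 0, 0, 0, 0]]])

```text
time_s: 19.15
tcp_pos: [521.1, 170.2, 173.5]
tcp_rot: [0.111, 0.98, 0.014, -0.164]
force: [-7.2, -25.2, -5.5]
opening: 0.157
```

Emit:
jog_arm(motion=[[[0, 0, 0, 0, 0, 0], [0, 0, 0, 0, 0, 0], [0, 0, 0, 0, 0, 0], [0, 0, 0, 0, 0, 0], [0, 0, 0, 0, 0, 0]]])

```text
time_s: 19.77
tcp_pos: [521.1, 170.2, 173.5]
tcp_rot: [0.111, 0.98, 0.014, -0.164]
force: [-7.6, -25.8, -5.7]
opening: 0.151
```

```bash
python3 look.py 13 handle wrist,scene,top
python3 - <<'E'
from h import *
ci=manip.camera_info("scene");yaw=-.2213;B=np.array([481,3,0]);Rz=R.from_euler('z',yaw).as_matrix()
P=(cloud(np.load("pics/scene13.npy"),ci)-B)@Rz
m=(abs(P[...,1])<12)&(P[...,0]>110)&(P[...,0]<240)&(P[...,2]>125)
p=P[m]; c=np.polyfit(p[:,0],p[:,2],1)
for _ in range(3):
    r=abs(p[:,2]-np.polyval(c,p[:,0])); p=p[r<4]; c=np.polyfit(p[:,0],p[:,2],1)
t=np.arctan(-c[0]);print(t,"lift",300*np.sin(t)-18*np.cos(t)+18)
# latch extension: bar centre vs stand y from wrist cam
ci=manip.camera_info("wrist");d=np.load("pics/wrist13.npy");W=(cloud(d,ci)-B)@Rz
m=manip.trace("wrist","handle")[0]["mask"]&(d>0); q=W[m]; q=q[q[:,2]>np.percentile(q[:,2],20)]; print("bar y",np.percentile(q[:,1],[2,98]).mean(),np.median(q[:,1]))
print(manip.get_state()["dq"])
E
```

```text
19.775 [521.062 170.169 173.49 ] F [ -7.621 -25.814  -5.742] T [-4.981  0.844  1.796] op 0.151 jaw 1.347515535215089 [-0.319  0.064 -0.946]
wrist handle 0.56 [257.2, 200.3, 295.4, 353.5] 5336 [[504.606 157.276 219.17 ]
 [529.789 168.204 231.594]
 [562.96  178.456 239.324]]
scene handle 0.66 [342.6, 192.9, 356.1, 208.1] 120 [[518.288 155.548 164.14 ]
 [552.444 166.421 215.811]
 [571.561 177.077 225.565]]
0.3332399251168297 lift 99.12215350017875
bar y 172.34034442149067 172.3860104357555
[ 0.001 -0.001 -0.001  0.    -0.001 -0.001  0.   ]
```

View pics/scene13.png

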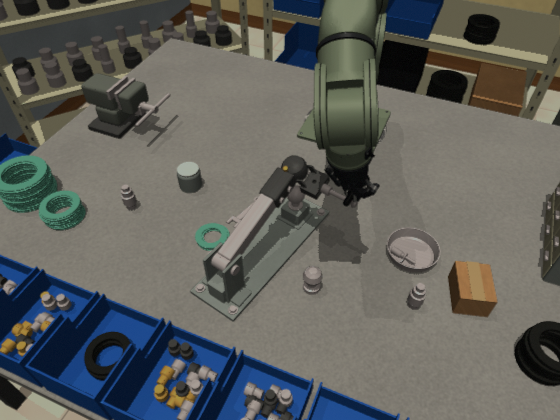

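The bar is at y = 172.3 (140 + 32, so fully out), the cup is 99 mm up and still, the pin is in the dish at (400,255), and the other items look unmoved. Handing in.

```bash
python3 -c "
from rig import manip
print(manip.close_job())"
```

```text
the job is handed in; nothing more can be done
None
```

I finished the job and handed it in at about 20 s, but one force reading along the way went over the 120 N limit, so it may be judged a failure.

**What I did:** I put the safety pin in the parts dish and drew the latch handle out to its stop. I then lifted the coupler off the ball and held it there by the handle, with nothing else under it.

**Last checks:**
- **Latch:** the handle bar was at stand y ≈ 172.3 mm, which is 32 mm out. I backed off about 1 mm from the hardest pull on the stop, and about 26 N was still pulling on it.
- **Coupler:** the drawbar tilt was 0.333 rad, so the cup was about 99 mm above its seat. Joint speeds were about zero, and the pose stayed the same over the last 0.6 s.
- **Pin:** the pictures show it lying inside the dish.
- **Other things on the bench:** they look unmoved in the scene picture, judged by eye only.

**What went wrong:**
- **Force over the limit:** on the first try at the pin, the fingers closed on top of the knob instead of around it. The force reading reached 138 N at the end of that move. I backed off, the pin was unharmed, and the second grasp was clean.
- **Cause:** the real fingertips sit about 31 mm behind the reported TCP, so my first descent stopped too high. The wrist depth and the contact height agreed on this, and I corrected for it afterwards.
- **Pin placement:** joint 6 reached its lower range limit (0.001 rad) while I tilted the pin into the dish. The arm stopped about 9 mm off target, but the pin still landed inside.

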